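Feed a strop into the guarded glue press and press its lever

TASK

A tan strop lies in the feed lane of the small glue press. Push it with your fingertips along the lane until it is fully home against the stop, without lifting it. Then reach down through the window of the guard and press the lever paddle firmly down until its foot presses on the strop, without touching the guard; draw back out, leaving the lever down and the strop home, and do not disturb the things round the press.

Things in the scene. Friction and masses are not known exactly. Their poses are not given: they have to be found in the camera images.
- press: Small glue press, screwed down: a T-shaped plywood board 8 mm thick (own frame: x -60 to +80, y -135 to +85; narrow front x -200 to -60, y +-50 mm). Origin on the table top (z 0), below the lever. Its x axis is the feed direction (away from the robot within 0.25 rad), y to its left, z up. The feed lane runs on the board along x at y 0, between rails 10 mm high, x -90 to +14 mm, 51 mm apart
- stop (a point): Middle of the near face of the wooden stop that closes the lane, 18 mm above the table: press frame x +14, y 0, z 18 mm. With the strop home against it, the strop's centre is at press x -52 mm and its near end at x -118 mm, which is outside the rails and 64 mm short of the guard
- guard: Fixed sheet-aluminium housing on the press, not to be touched; origin and axes of the press. It covers x -54 to +54, y -135 to +85 mm, with upright walls and a flat roof 3 mm thick, top at z 106 mm (screw heads, bead to z 109). Its front wall is open only above the lane (y -35 to +35 mm). The window is in its roof
- window (a point): Centre of the rectangular window in the guard's roof, at the roof's upper face: press frame x 0, y -70, z 106 mm. The opening measures 80 mm along the press's x and 100 mm along its y
- paddle (a point): Centre of the upper face of the black ribbed lever paddle (32 mm along the press's x, 36 mm along y), under the window; moves with the lever. About 11 mm below the roof top when the lever is fully up, about 38 mm below when the foot bears on the strop
- lever (a joint): Lever angle, rad: 0 fully up, growing as the paddle goes down; starts at 0 to 0.04. Pivot at press y +60, z 60 mm, the lever runs to the right along -y, the paddle 130 mm from the pivot. With the strop home the foot meets it at about 0.22 (without it the travel ends at 0.26). The paddle yields at about 2 to 3 N and the lever stays where it is left
- foot (a point): Centre of the underside of the lever's flat steel pressing foot (26 x 34 mm), fixed under the lever 60 mm from the pivot, above the last 27 mm of the lane; moves with the lever
- strop: Tan leather-faced strop, a loose flat bar 46 x 132 x 20 mm, about 0.12 kg; origin at the centre of its underside, its own y axis along its length (along the lane). Starts lying on the board between the rails, 35 to 65 mm short of home
- strop_mid (a point): Centre of the strop, half-way up (10 mm above its underside, 18 mm above the table as it lies)
- glue_bottle: Bystander: white glue bottle with an orange cap, diameter 50, height 134 mm, standing beside the press, 125 to 150 mm left of the lane; origin at the centre of its underside
- lime_block: Bystander: pale wood block 38 x 62 x 36 mm, 120 to 150 mm left of the front of the lane; origin at the centre of its underside
- pliers: Bystander: red-handled pliers 43 x 151 x 13 mm, lying along the lane, 100 to 110 mm to its right; origin at the centre of the underside
Things that resemble listed ones, but are neither listed nor needed, are in the scene too. Of the things shaped like the strop, the tan one is meant.

How it is judged:
By the outcome, as a careful person would: the job done as asked, in the order asked, and still so for the second after the job is handed in, with the robot touching nothing.
It also fails if it takes over 45 s, if anything falls off the work surface, if the arm or the gripper's body presses on something with over 40 N, if the wrist force passes 120 N, or if a joint passes its speed limit or range.

ROBOT

A 7-joint arm with a two-finger parallel gripper is mounted at the origin on a cart in front of the work surface, level with it; the furniture and walls round the work are solid. World frame = base frame: x ahead of the robot, y to its left, z up, the work surface at z = 0. Lengths are in m, angles in rad, forces in N, time in s.
With the tool pointing down it reaches from about 0.35 to 0.9 m from the base axis. Payload 8.1 kg.
Tool frame: the origin (TCP) lies midway between the tips of the shut fingers; the grasp point (between the pads) lies behind it (arm.tcp_to_grasp is the z of the grasp point in the tool frame, in m); z points along the fingers, y is the line along which they close (so a half turn about z gives the same grasp; the last joint's range is limited). The gripper opens to 92 mm and grips with 3 to 60 N. Pads are 19 mm wide; open, the fingers measure 130 mm over their backs; the gripper's body (75 mm by 190 mm) begins 47 mm behind the grasp point.
Start: joints at [1.216, 0.434, 0.025, 1.573, -0.012, 1.134, -0.075], TCP at [0.156, -0.605, 0.227] pointing down, gripper open.
Joint ranges: [-2.62, 2.62], [-0.44, 2.09], [-1.27, 1.32], [0.08, 2.57], [-1.32, 4.46], [0.12, 2], [-2.74, 2.74]. Speed limits (rad/s): [2.22, 2.22, 3.01, 3.01, 3.14, 3.14, 3.14].

INTERFACE

Orientations are given as a rotation vector (axis times angle).
In Python, from cell import readout, vision, arm gives the robot as it stands.
- The arm moves only by the tool carry_out, never from a script. Its argument "increments" is one flat list of numbers, 6 for each row, row after row: the shift along the world's x, y, z in mm, then the turn, a rotation vector about the world's x, y, z in rad. In form: [tx, ty, tz, wx, wy, wz, tx, ty, tz, wx, wy, wz, ...]. A call has 1 to 20 rows; each row shifts and turns the commanded pose from where the row before left it; what a row does not reach is not made up. A row lasts 1/8 s, in which the tool goes at most 62.5 mm and 10.7 degrees, less where a joint would pass 70% of its speed; a pose out of reach is approached as far as the arm can. A call with a gripper value outside its range is refused whole. "grip" is the closure, from 0 (fully open) to 1 (shut), set as the call begins (left out, the last holds). The fingers move at their own pace and stop on an object; "newtons" is the grip in N (left out, the last holds). Time passes only in rows, so rows that do not move let the fingers close. It gives the time, the measured TCP pose, the force, the opening and the grip force at its end, in the units of the state.
- readout.observe(): the state, without advancing time (a new reading comes with each control period).
- vision.get_image(name): name is "scene" or "top" or "wrist"; returns the picture (420x560x3 uint8, red, green, blue); there is no depth.
- vision.calibration(name): a dict with "fov_y" (degrees; the focal length in pixels is half the picture's height over the tangent of half this angle, whatever the lens; pixels are square), "cx", "cy" (the principal point, pixels), "pose" (4x4, takes a point from camera to world coordinates). Camera axes: x right, y up, looking along -z (the intrinsics and any distortion apply to the point x, -y, -z); pixel columns grow to the right and rows downward; lengths in m; the calibration is good to about 2 mm. A picture is of the moment at which its call begins: read the wrist's pose just before it. calibration takes no time and is no camera call; for the wrist camera it gives the pose at the moment of the call.
- arm.sign_off(): hands the job in; it is judged then, once.
The state is a dict: "clock": time; "joints": joint angles; "dq": joint speeds; "joint_efforts": joint torques, N m; "position": TCP position; "ee_rot": TCP orientation; "force": force on the tool from outside, world axes, zero at the start; "ft_torque": the same for the moment, N m; "width": opening from 0.0 (shut) to 1.0 (fully open); "gripper_force": force on a finger pad.
Only numpy, scipy, OpenCV 4.12 (cv2) and the standard library are available. Lean on these libraries where they do the work, as an engineer would, in place of code of your own. Each camera call takes 0.05 s, during which the arm holds its last target. There are 200 camera calls.

## Working session

There is one attempt and no reset: what is moved stays moved. The work goes in short steps, Python scripts to look and compute and a tool call to move; the robot and the scene stay as the last step left them, time stands still between calls to the robot, and variables do not carry over. Pictures are saved under pics/ and viewed, at most 10 in all, crops included, and the job is handed in when it is done.

Besides the shell and the picture viewer there is one more tool, called after "Request:" as name(argument=value, ...) on one line, values as JSON. carry_out: Moves the arm, as the interface text tells. Its arguments: {"type":"object","properties":{"increments":{"type":"array","items":{"type":"number"}},"grip":{"type":"number"},"newtons":{"type":"number"}},"required":["increments"]}

```bash
mkdir -p pics; python3 - <<'E'
from cell import readout, vision, arm
import cv2
s=readout.observe(); print({k:s[k] for k in('clock','position','ee_rot','width','force')}, arm.tcp_to_grasp)
for n in('scene','top'):
    c=vision.calibration(n); print(n,c)
    cv2.imwrite(f'pics/{n}0.png',vision.get_image(n)[:,:,::-1])
E
```

```text
{'clock': 0.0, 'position': array([ 0.15551506, -0.60481638,  0.22594906]), 'ee_rot': array([-3.11522458e+00, -3.94092767e-01,  5.26672120e-04]), 'width': 1.0029742447665342, 'force': array([ 0.0181174 , -0.55237576,  0.25524064])} -0.0188
scene {'fov_y': 54.34368491206574, 'cx': 276.2813284828495, 'cy': 204.68136473037265, 'pose': array([[-0.46700141,  0.63120503, -0.61926561,  0.00596384],
       [-0.88406158, -0.34799062,  0.31198983,  0.51145881],
       [-0.01856908,  0.69316863,  0.72053622,  0.78477444],
       [ 0.        ,  0.        ,  0.        ,  1.        ]])}
top {'fov_y': 54.48690733610063, 'cx': 277.4799797750782, 'cy': 210.88565919447, 'pose': array([[ 0.07444836,  0.97519649, -0.20844482,  0.4400219 ],
       [-0.99722318,  0.07241847, -0.01736382,  0.2035999 ],
       [-0.00183788,  0.20915871,  0.97787998,  1.06723459],
       [ 0.        ,  0.        ,  0.        ,  1.        ]])}
```

View pics/top0.png

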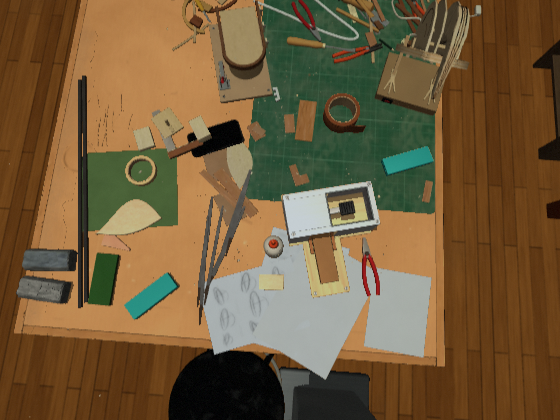

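View pics/scene0.png

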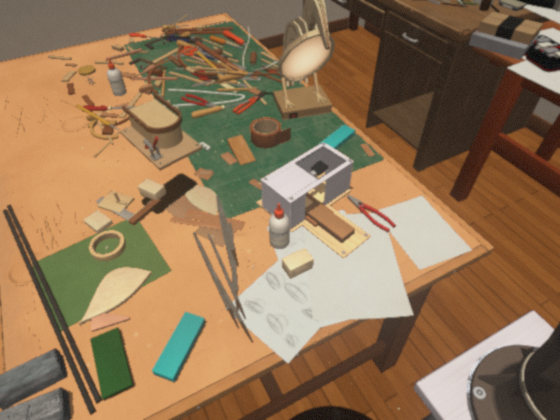

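Top view: press with the white guard around (330,210), window at (347,208), strop at (325,262), pliers (370,268), bottle (273,243), block (271,283). I'll enlarge the press for accurate corners.

```bash
python3 - <<'E'
import cv2
a=cv2.imread('pics/top0.png')[172:304,255:390]
cv2.imwrite('pics/crop0.png',cv2.resize(a,None,fx=4.5,fy=4.5,interpolation=cv2.INTER_CUBIC))
E
```

```text
(no output)
```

View pics/crop0.png

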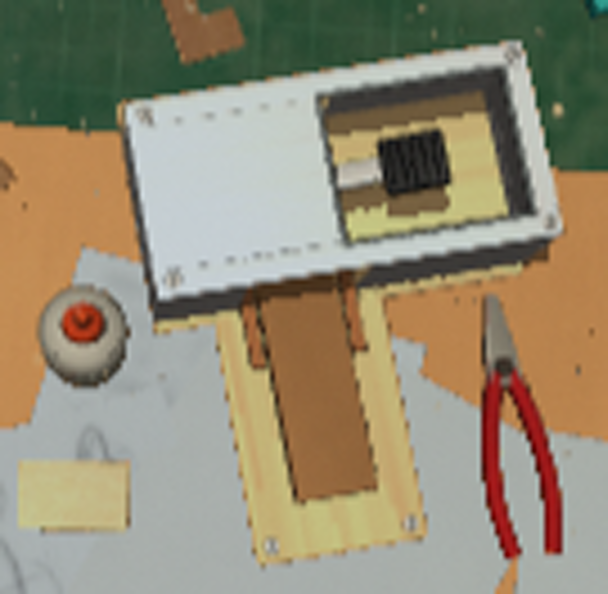

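Crop (×4.5, offset 255,172): roof corners (160,297), (122,105), (523,43), (561,232); window corners (322,95), (345,245), (535,212), (502,68); board front corners (263,566), (425,540); strop near-end top corners (298,503), (377,488). Fitting the pose.

```bash
cat > h.py <<'E'
import numpy as np
from cell import readout, vision, arm
def proj(c,P):
    T=np.linalg.inv(c['pose']); q=np.atleast_2d(P)@T[:3,:3].T+T[:3,3]
    f=210/np.tan(np.radians(c['fov_y']/2))
    return np.c_[c['cx']+f*q[:,0]/-q[:,2], c['cy']-f*q[:,1]/-q[:,2]]
def unproj(c,uv,z):
    f=210/np.tan(np.radians(c['fov_y']/2)); uv=np.atleast_2d(uv).astype(float)
    d=np.c_[(uv[:,0]-c['cx'])/f,-(uv[:,1]-c['cy'])/f,-np.ones(len(uv))]@c['pose'][:3,:3].T
    o=c['pose'][:3,3]; return o+d*((z-o[2])/d[:,2])[:,None]
def W(p,P):
    P=np.atleast_2d(P).astype(float); c,s=np.cos(p[2]),np.sin(p[2])
    return np.c_[p[0]+c*P[:,0]-s*P[:,1],p[1]+s*P[:,0]+c*P[:,1],P[:,2]]
def inv(p,P):
    P=np.atleast_2d(P); d=P[:,:2]-p[:2]; c,s=np.cos(p[2]),np.sin(p[2])
    return np.c_[c*d[:,0]+s*d[:,1],-s*d[:,0]+c*d[:,1],P[:,2]]
E
python3 - <<'E'
from h import *
from scipy.optimize import least_squares
c=vision.calibration('top')
g=lambda L:(np.array(L)+.5)/4.5-.5+[255,172]
M=np.array([[-54,85,106],[54,85,106],[54,-135,106],[-54,-135,106],[40,-20,106],[-40,-20,106],[-40,-120,106],[40,-120,106],[-200,50,8],[-200,-50,8]])/1e3
px=g([(160,297),(122,105),(523,43),(561,232),(322,95),(345,245),(535,212),(502,68),(263,566),(425,540)])
r=least_squares(lambda p:(proj(c,W(p,M))-px).ravel(),[.6,0,0],x_scale=[.1,.1,.1],loss='soft_l1')
p=r.x;print(p);print((proj(c,W(p,M))-px).round(1).tolist())
s=unproj(c,g([(298,503),(377,488)]),.028);print('strop near end press',inv(p,s)*1e3)
print('bottle,block',inv(p,unproj(c,g([(85,325)]),.134))*1e3,inv(p,unproj(c,g([(75,495)]),.036))*1e3)
print('paddle',inv(p,unproj(c,g([(413,162)]),.094))*1e3)
for n,P in dict(strop=[-.165,0,.018],home=[-.118,0,.018],paddle=[0,-.07,.095],above=[-.165,0,.2]).items(): print(n,W(p,P)*1e3)
E
```

```text
[0.65356375 0.1170563  0.23493652]
[[-0.6, 0.4], [0.5, -0.4], [0.0, -0.6], [0.9, 0.3], [-0.4, 0.6], [0.6, -0.7], [-0.6, 0.0], [-0.1, 0.3], [-1.4, 0.3], [1.2, -0.3]]
strop near end press [[-168.91109078   22.57493231   28.        ]
 [-167.84201396  -22.4805025    28.        ]]
bottle,block [[-65.24889206 125.09983762 134.        ]] [[-145.0199306   144.58077357   36.        ]]
paddle [[ -0.63610126 -65.13261992  94.        ]]
strop [[493.0964403   78.64739625  18.        ]]
home [[538.80530898  89.58811487  18.        ]]
paddle [[669.85843255  48.97926359  95.        ]]
above [[493.0964403   78.64739625 200.        ]]
```

Request:
carry_out(increments=[10,20,0,0,0,0,17,38,0,0.005,-0.02,-0.002,17,38,0,0.005,-0.02,-0.002,17,38,0,0.005,-0.02,-0.002,17,38,0,0.005,-0.02,-0.002,17,38,0,0.005,-0.02,-0.002,17,38,0,0.005,-0.02,-0.002,17,38,0,0.005,-0.02,-0.002,17,38,0,0.005,-0.02,-0.002,17,38,0,0.005,-0.02,-0.002,17,38,0,0.005,-0.02,0,17,38,0,0,0,0,17,38,0,0,0,0,17,38,0,0,0,0,17,38,0,0,0,0,17,38,0,0,0,0,17,38,0,0,0,0,15,30,0,0,0,0,0,10,0,0,0,0,0,0,0,0,0,0], grip=1, newtons=20)

```text
clock: 2.6
position: [0.452, 0.0628, 0.2264]
ee_rot: [-3.079, -0.363, -0.317]
force: [-0.9, -0.2, -0.7]
width: 0.005
gripper_force: 0.0
```

```bash
cat >> h.py <<'E'
p=np.array([.65356,.11706,.23494])
def st():
    from scipy.spatial.transform import Rotation as Ro
    s=readout.observe(); R=Ro.from_rotvec(s['ee_rot']).as_matrix()
    C=Ro.from_euler('z',-p[2]).as_matrix()
    print('t',s['clock'],'press pos',(inv(p,s['position'])*1e3).round(1),'F press',(C@s['force']).round(1)); print((C@R).round(3))
E
python3 - <<'E'
from h import *
import cv2
st()
c=vision.calibration('wrist')
cv2.imwrite('pics/w1.png',vision.get_image('wrist')[:,:,::-1])
s=np.array([[-.168,.023,.028],[-.168,-.023,.028],[-.2,.05,.008],[-.2,-.05,.008],[-.054,.085,.106],[-.09,.0255,.018]])
print(proj(c,W(p,s)).round(0).tolist())
E
```

```text
t 2.6 press pos [[-208.6   -5.8  226.4]] F press [-0.9 -0.  -0.7]
[[ 0.979  0.     0.204]
 [-0.    -1.     0.001]
 [ 0.204 -0.001 -0.979]]
[[251.0, 184.0], [294.0, 184.0], [229.0, 212.0], [317.0, 212.0], [166.0, 46.0], [249.0, 112.0]]
```

View pics/w1.png

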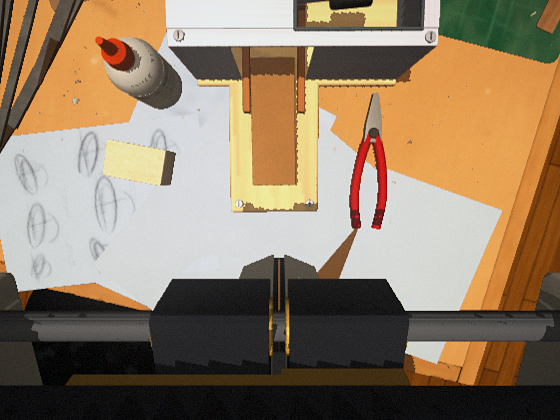

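Wrist view: strop near corners at (253,184)/(297,184), matching prediction; the approach is clear. Descending behind the strop.

Request:
carry_out(increments=[6,8,-20,0,0,0,0,0,-40,0,0,0,0,0,-40,0,0,0,0,0,-40,0,0,0,0,0,-30,0,0,0,0,0,-20,0,0,0,0,0,-12,0,0,0,0,0,-8,0,0,0,0,0,0,0,0,0])

```text
clock: 3.78
position: [0.4584, 0.0698, 0.0166]
ee_rot: [-3.081, -0.36, -0.318]
force: [-0.0, -0.1, -0.6]
width: 0.009
gripper_force: 0.0
```

```bash
python3 - <<'E'
from h import *
st(); print('cam',inv(p,vision.calibration('wrist')['pose'][:3,3])*1e3)
E
```

```text
t 3.775 press pos [[-200.7   -0.5   16.6]] F press [-0.1 -0.1 -0.6]
[[ 0.979 -0.002  0.204]
 [-0.002 -1.    -0.001]
 [ 0.204  0.    -0.979]]
cam [[-151.02955857   -1.33330725  189.36516294]]
```

Request:
carry_out(increments=[5.8,1.4,0,0,0,0,5.8,1.4,0,0,0,0,5.8,1.4,0,0,0,0,5.8,1.4,0,0,0,0,5.8,1.4,0,0,0,0,5.8,1.4,0,0,0,0,5.8,1.4,0,0,0,0,5.8,1.4,0,0,0,0,5.8,1.4,0,0,0,0,5.8,1.4,0,0,0,0,0,0,0,0,0,0])

```text
clock: 5.15
position: [0.5175, 0.085, 0.0169]
ee_rot: [-3.079, -0.361, -0.32]
force: [-0.2, -0.2, -0.1]
width: 0.007
gripper_force: 0.0
```

```bash
python3 - <<'E'
from h import *
import cv2
st()
c=vision.calibration('wrist')
cv2.imwrite('pics/w2.png',vision.get_image('wrist')[:,:,::-1])
s=np.array([[-.118,.023,.028],[-.118,-.023,.028],[-.128,.023,.028],[-.128,-.023,.028],[-.09,.0255,.018],[-.09,-.0255,.018]])
print(proj(c,W(p,s)).round(0).tolist())
E
```

```text
t 5.15 press pos [[-139.8    0.5   16.9]] F press [-0.3 -0.1 -0.1]
[[ 0.979 -0.001  0.206]
 [-0.001 -1.     0.001]
 [ 0.206 -0.001 -0.979]]
[[230.0, 235.0], [326.0, 235.0], [230.0, 255.0], [326.0, 255.0], [227.0, 176.0], [329.0, 175.0]]
```

View pics/w2.png

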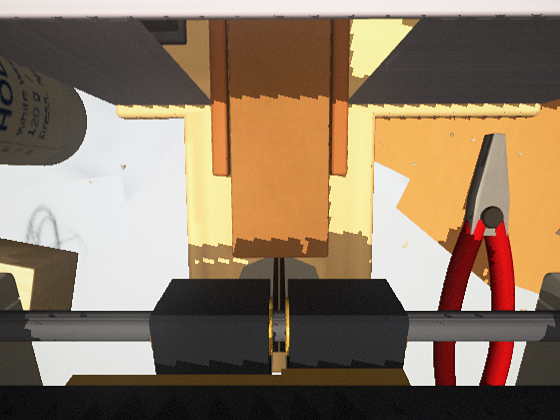

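Strop near edge at row 258 (x≈-129.5 mm), rail ends at row 176 as predicted; about 11.5 mm left.

Request:
carry_out(increments=[2.9,0.7,0,0,0,0,2.9,0.7,0,0,0,0,2.9,0.7,0,0,0,0,1.5,0.3,0,0,0,0,1,0.2,0,0,0,0,0,0,0,0,0,0])

```text
clock: 5.95
position: [0.5279, 0.0873, 0.0167]
ee_rot: [-3.08, -0.361, -0.318]
force: [-1.1, 0.9, -0.4]
width: 0.004
gripper_force: 0.1
```

Request:
carry_out(increments=[1,0.2,0,0,0,0,1,0.2,0,0,0,0,0,0,0,0,0,0])

```text
clock: 6.32
position: [0.5293, 0.0875, 0.0166]
ee_rot: [-3.08, -0.361, -0.317]
force: [-3.8, 0.7, 1.4]
width: 0.006
gripper_force: 1.8
```

Request:
carry_out(increments=[1.5,0.3,0,0,0,0,1.5,0.3,0,0,0,0,0,0,0,0,0,0])

```text
clock: 6.7
position: [0.5298, 0.0875, 0.0159]
ee_rot: [-3.082, -0.362, -0.311]
force: [-13.9, -1.6, 9.1]
width: 0.009
gripper_force: 6.5
```

```bash
python3 - <<'E'
from h import *
st()
E
```

```text
t 6.7 press pos [[-1.273e+02  1.000e-01  1.590e+01]] F press [-13.9   1.7   9.1]
[[ 0.98  -0.001  0.2  ]
 [-0.001 -1.    -0.001]
 [ 0.2    0.    -0.98 ]]
```

Request:
carry_out(increments=[-4,-1,0,0,0,0,-10,-2.3,0,0,0,0,-12.5,-3,0,0,0,0,-12.5,-3,10,0,0,0,0,0,40,0,0,0,0,0,40,0,0,0,0,0,40,-0.01,0.05,0,0,0,40,-0.015,0.05,0,0,0,14,-0.015,0.05,0,0,0,0,-0.01,0.05,0,0,0,0,0,0,0])

```text
clock: 8.07
position: [0.4939, 0.0791, 0.2011]
ee_rot: [3.119, 0.366, 0.001]
force: [-1.4, -0.6, -0.2]
width: 0.002
gripper_force: 0.0
```

```bash
python3 - <<'E'
from h import *
import cv2
st()
c=vision.calibration('wrist')
cv2.imwrite('pics/w3.png',vision.get_image('wrist')[:,:,::-1])
s=np.array([[-.118,.023,.028],[-.118,-.023,.028],[-.2,.05,.008],[-.2,-.05,.008],[-.09,.0255,.018],[-.09,-.0255,.018]])
print(proj(c,W(p,s)).round(0).tolist())
E
```

```text
t 8.075 press pos [[-164.1    0.3  201.1]] F press [-1.5 -0.3 -0.2]
[[ 1.    -0.001  0.001]
 [-0.001 -1.    -0.001]
 [ 0.001  0.001 -1.   ]]
[[254.0, 143.0], [302.0, 143.0], [232.0, 218.0], [324.0, 218.0], [251.0, 112.0], [304.0, 112.0]]
```

View pics/w3.png

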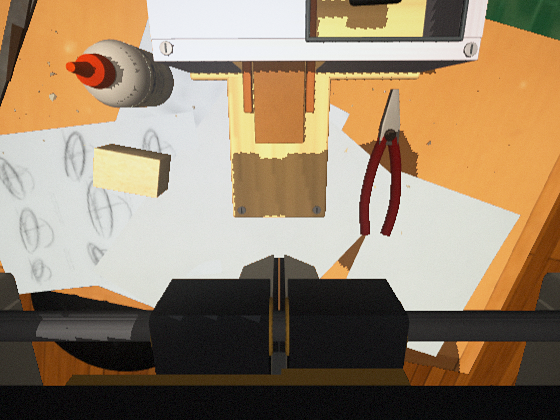

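Strop end is at row 143, exactly the predicted home position; bystanders unmoved. Now over the window.

Request:
carry_out(increments=[15,-2,0,0,0,0,32,-6,0,0,0,0,36,-6,0,0,0,0,36,-6,0,0,0,0,36,-6,0,0,0,0,21,-4,0,0,0,0,0,0,-30,0,0,0,0,0,-30,0,0,0,0,0,-15,0,0,0,0,0,0,0,0,0])

```text
clock: 9.38
position: [0.6695, 0.0486, 0.1248]
ee_rot: [3.118, 0.366, -0.002]
force: [0.5, -0.2, -0.1]
width: 0.004
gripper_force: 0.0
```

```bash
python3 - <<'E'
from h import *
import cv2
st()
a=vision.get_image('scene')[:,:,::-1][120:270,220:400]
cv2.imwrite('pics/s4.png',cv2.resize(a,None,fx=4,fy=4,interpolation=cv2.INTER_CUBIC))
E
```

```text
t 9.375 press pos [[ -0.5 -70.3 124.8]] F press [ 0.4 -0.3 -0.1]
[[ 1.    -0.001 -0.002]
 [-0.001 -1.    -0.002]
 [-0.002  0.002 -1.   ]]
```

View pics/s4.png

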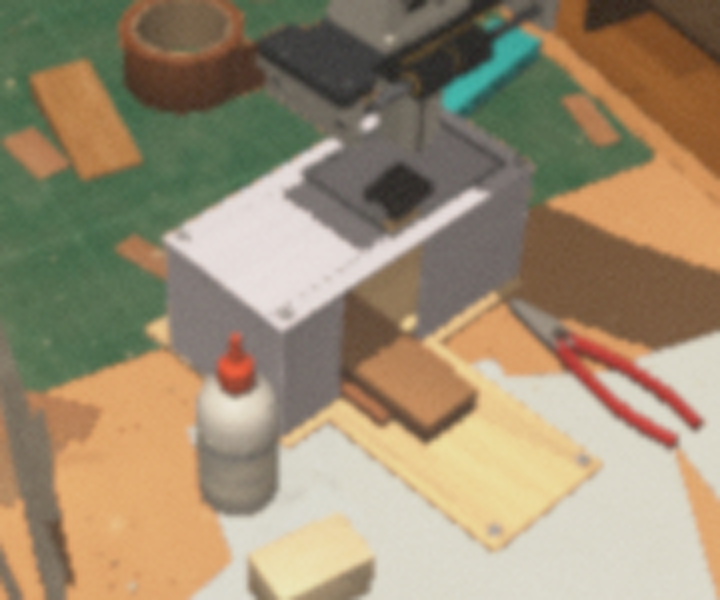

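Closed fingers hang centred in the window over the paddle (400,190 in the crop); strop is home. Pressing down.

Request:
carry_out(increments=[0,0,-10,0,0,0,0,0,-10,0,0,0,0,0,-6,0,0,0,0,0,-6,0,0,0,0,0,-6,0,0,0,0,0,-6,0,0,0,0,0,-5,0,0,0,0,0,0,0,0,0])

```text
clock: 10.42
position: [0.6695, 0.0491, 0.0762]
ee_rot: [3.119, 0.366, -0.001]
force: [-0.3, -0.2, 0.0]
width: 0.008
gripper_force: 0.0
```

Request:
carry_out(increments=[0,0,-2,0,0,0,0,0,-2,0,0,0,0,0,0,0,0,0])

```text
clock: 10.8
position: [0.6698, 0.0491, 0.0726]
ee_rot: [3.119, 0.366, 0.0]
force: [0.8, -0.0, -0.5]
width: 0.007
gripper_force: 0.0
```

Request:
carry_out(increments=[0,0,-1.5,0,0,0,0,0,-1,0,0,0,0,0,0,0,0,0])

```text
clock: 11.18
position: [0.6699, 0.049, 0.0702]
ee_rot: [3.119, 0.366, 0.0]
force: [-0.2, -0.5, 0.5]
width: 0.004
gripper_force: 0.1
```

Request:
carry_out(increments=[0,0,-1.5,0,0,0,0,0,-1.5,0,0,0])

```text
clock: 11.42
position: [0.6701, 0.0489, 0.068]
ee_rot: [3.118, 0.366, 0.001]
force: [-4.5, -2.8, 17.0]
width: 0.003
gripper_force: 8.5
```

Request:
carry_out(increments=[0,0,-1.5,0,0,0,0,0,0,0,0,0])

```text
clock: 11.68
position: [0.6701, 0.0488, 0.0679]
ee_rot: [3.118, 0.366, 0.002]
force: [-7.6, -2.7, 19.6]
width: 0.001
gripper_force: 10.1
```

Request:
carry_out(increments=[0,0,-1.5,0,0,0,0,0,-1,0,0,0,0,0,0,0,0,0,0,0,0,0,0,0])

```text
clock: 12.18
position: [0.6702, 0.0488, 0.0676]
ee_rot: [3.117, 0.365, 0.003]
force: [-14.5, -4.0, 38.3]
width: 0.002
gripper_force: 19.1
```

Request:
carry_out(increments=[0,0,2,0,0,0,0,0,4,0,0,0,0,0,8,0,0,0,0,0,15,0,0,0,0,0,25,0,0,0,0,0,40,0,0,0,0,0,40,0,0,0,-30,0,0,0,0,0,-40,-10,0,0,0,0,-40,-40,0,0,0,0,-30,-40,0,0,0,0,0,-40,0,0,0,0,0,-20,0,0,0,0,0,0,0,0,0,0])

```text
clock: 13.92
position: [0.5299, -0.1027, 0.1978]
ee_rot: [3.118, 0.361, 0.001]
force: [0.3, 1.1, 0.1]
width: 0.002
gripper_force: 0.0
```

```bash
python3 - <<'E'
from h import *
import cv2
st()
c=vision.calibration('top')
a=vision.get_image('top')[:,:,::-1][172:304,255:390]
b=vision.get_image('scene')[:,:,::-1][120:270,220:400]
r=lambda i:cv2.resize(i,(390,390*i.shape[0]//i.shape[1]),interpolation=cv2.INTER_CUBIC)
A,B=r(a),r(b); h=max(len(A),len(B))
pad=lambda i:cv2.copyMakeBorder(i,0,h-len(i),0,5,cv2.BORDER_CONSTANT)
cv2.imwrite('pics/end.png',np.hstack([pad(A),pad(B)]))
sc=390/135
print((proj(c,W(p,[[-.118,.023,.028],[-.118,-.023,.028],[0,-.07,.068],[0,-.07,.095]]))-[255,172])*sc)
E
```

```text
t 13.925 press pos [[-171.4 -184.9  197.8]] F press [0.5 1.  0.1]
[[ 1.    -0.004  0.   ]
 [-0.004 -1.    -0.002]
 [ 0.     0.002 -1.   ]]
[[179.16451142 263.74942091]
 [230.66885203 255.34163643]
 [264.47711594 107.79944611]
 [269.70809908 100.99822894]]
```

View pics/end.png

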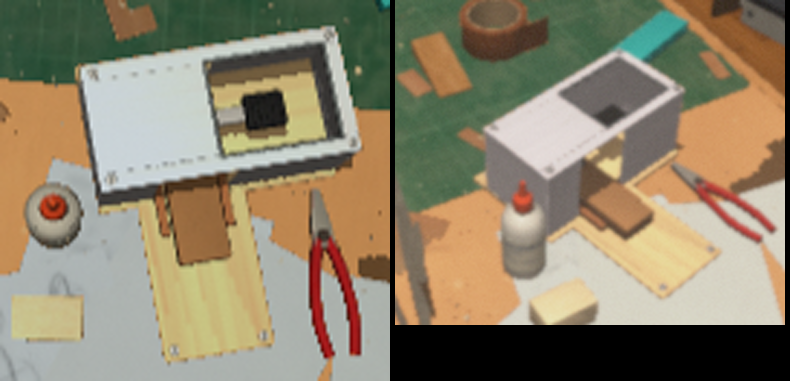

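The final picture shows the paddle down at (264,110), the strop end at (178..230, 264..257) as predicted for home, and the bystanders unmoved.

```bash
python3 -c "
from cell import arm; print(arm.sign_off())"
```

```text
the job is handed in; nothing more can be done
None
```

The strop is home against the stop and the lever is down with its foot on the strop (about 38 N at the paddle); the arm is clear, no guard contact showed, the bystanders look unmoved, and the job was handed in at about 14 s.

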